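# Pin the swing link into its clevis yoke

### The arm

A 6-joint arm with a two-finger parallel gripper is mounted at the origin on a cart in front of the work surface, level with it; the furniture and walls round the work are solid. World frame = base frame: x ahead of the robot, y to its left, z up, the work surface at z = 0. Lengths are in mm, angles in degrees, forces in N, time in s.
With the tool pointing down it reaches from about 300 to 850 mm from the base axis. Payload 4.2 kg.
Tool frame: the origin (TCP) lies between the finger pads; the fingertips stand ahead of it and the grasp point (between the pads) lies 3 mm ahead of it (nose_length is the z of the fingertips in the tool frame, in mm); z points along the fingers, y is the line along which they close (so a half turn about z gives the same grasp; the last joint's range is limited). The gripper opens to 91 mm and grips with 3 to 60 N. Pads are 32 mm wide; open, the fingers measure 118 mm over their backs; the gripper's body (76 mm by 178 mm) begins 60 mm behind the grasp point.
Start: joints at [-75.745, 18.312, 89.639, -0, 72.044, -1.146], TCP at [152.708, -554.366, 235.976] pointing down, gripper open.
Joint ranges: [-177.97, 177.97], [-48.28, 115.42], [12.27, 149.76], [-77.06, 257.06], [2.81, 150.46], [-146.56, 146.56]. Speed limits (degrees/s): [147.25, 147.25, 180, 180, 180, 180].

### API

Orientations are given as [roll, pitch, yaw] about the fixed x, y, z axes, in that order (R = Rz(yaw) Ry(pitch) Rx(roll)).
In Python, from workcell import state, grab_frame, camera_params, job_done, nose_length gives the robot as it stands.
- The arm moves only by the tool step_arm, never from a script. Its argument "plan" is a list that holds one entry, the list of rows, each a list of 5 numbers: the shift along the tool's x, y, z in cm, then the turn about the tool's z in rad, then the opening, from 0 (shut) to 1 (fully open). In form: [[[x, y, z, turn, gripper], ...]]. A call has 1 to 20 rows; each row is the pose to reach, as a shift and turn from the pose commanded when the call began, along the tool's axes at that moment; what a row does not reach only later rows make up. A row lasts 1/8 s, in which the tool goes at most 62.5 mm and 10.7 degrees, less where a joint would pass 70% of its speed; a pose out of reach is approached as far as the arm can. A call with a gripper value outside its range is refused whole. The fingers move at their own pace and stop on an object; "newtons" is the grip in N (left out, the last holds). Time passes only in rows, so rows that repeat a pose let the fingers close. It gives the time, the measured TCP pose, the force, the opening and the grip force at its end, in the units of the state.
- state(): the state, without advancing time (a new reading comes with each control period).
- grab_frame(name): name is "scene" or "top" or "wrist"; returns the picture (420x560x3 uint8, blue, green, red); there is no depth.
- camera_params(name): a dict with "camera_matrix" (3x3 intrinsics, pixels), "R" (3x3) and "t" (3): a world point X has camera coordinates R X + t; the wrist camera has in their place "mount" (4x4, takes a point from camera to tool coordinates, whose origin is the TCP and whose axes are the flange's). Camera axes: x right, y down, z forward; pixel columns grow to the right and rows downward; lengths in mm; the calibration is good to about 2 mm. A picture is of the moment at which its call begins: read the wrist's pose just before it. camera_params takes no time and is no camera call.
- job_done(): hands the job in; it is judged then, once.
The state is a dict: "time_s": time; "qpos": joint angles; "qvel": joint speeds; "effort": joint torques, N m; "ee_pos": TCP position; "ee_rot": TCP orientation; "force": force on the tool from outside, world axes, zero at the start; "torque": the same for the moment, N m; "gripper_width": finger opening in mm; "gripper_force": force on a finger pad.
Only numpy, scipy, OpenCV 4.12 (cv2) and the standard library are available. Lean on these libraries where they do the work, as an engineer would, in place of code of your own. Each camera call takes 0.05 s, during which the arm holds its last target. There are 200 camera calls.

### The job

Swing the steel link by its red handle into the slot of the blue yoke, gently, until it is felt to butt against the back of the yoke, so that its eye lies between the yoke's ears. Then take the yellow-headed clevis pin from its wooden holder and pass it down through the upper ear, the link's eye and the lower ear until its collar rests fully home on the upper ear, and let go; never press hard, and leave the other things on the table where they are.

Things in the scene. Friction and masses are not known exactly. Their poses are not given: they have to be found in the camera images.
- anchor: dark steel base plate, 10 mm thick, fixed. Origin: on the table, z up; L-shaped, strip 200 mm (its x) x 70 mm round the origin plus a wing on -y under the yoke. The link's vertical pivot is at (80, 0) mm. A blue clevis yoke is clamped on it in slots along y, its vertical pin hole at x = -75 mm and somewhere from y = -12 to +12 mm: where is NOT measured, it must be felt. It does not shift. Over 25 N between pin and yoke or link spoils the job
- yoke_range_mid (a point): point fixed to the base plate at (-75, 0) mm, 62 mm above the table: middle of the range of the yoke's hole, at the height of the upper ear's top. Yoke: two level ears 36 mm wide (x), 17 mm vertical holes, lower ear at heights 26-36 mm, upper 52-62 mm; ears reach 18 mm from the hole to +y, where the slot is open for the link; on the -y side a web (the stop) closes it, face 22 mm from the hole axis
- bracket: pivot post of the link, fixed on the base plate at its (80, 0) mm, 28 mm high; origin on the pivot axis at the plate's top (10 mm above the table), axes parallel to the plate's. It carries the link. Over 12 N between link and yoke spoils the job
- link (a joint): angle of the link, rad. At 0 it points along the plate's -x, eye at (-75, 0) mm; larger swings the eye to the plate's +y, out of the yoke (clockwise seen from above). Starts at 0.4-0.6. Hinge friction about 0.1 N m, stays where left. A steel button on the eye, 22 mm from its axis, butts on the yoke's web just when eye and yoke holes are in line: at -0.08 to 0.08, as the yoke is clamped
- link_eye (a point): centre of the link's eye, on its upper face, 50 mm above the table. Eye ring 34 mm outside, 17 mm inside, 12 mm thick, 155 mm from the pivot; link bar 22 mm wide at heights 38-50 mm. Turns with the link
- link_handle (a point): red upright round handle on the link, 16 mm thick, 95 mm from the pivot and 60 mm from the eye's axis, from 50 to 96 mm above the table, with a 22 mm collar up to 54 mm; the point is on its axis 76 mm above the table
- pin_tab (a point): point on the loose clevis pin's flat yellow grip tab, on the pin's axis, 73 mm above the pin's lower end. The pin stands upright in its holder. From below: steel shank of 14 mm, 46 mm long, its lowest 10 mm tapering to a 6 mm nose; round yellow collar 28 mm, from 46 to 52 mm; flat tab 28 mm (its x) by 12 mm (its y), from 52 to 88 mm. About 0.12 kg. Grasp the tab across its 12 mm
- pin_shoulder (a point): point on the pin's axis at the underside of the yellow collar, 46 mm above the pin's lower end and 27 mm below the tab point; when home it is 62 mm above the table
- holder: wooden block 56 x 56 x 50 mm high, fixed, with a 19 mm hole right through its middle; the pin stands in it with its collar on the block's top (shoulder 50 mm above the table). Origin: centre of its underside
- stub_pin: bystander: short grey turned stub pin, 36 mm long, lying on the table; leave alone
- magnet_square: bystander: red magnetic square, 85 mm; leave alone
- bush: bystander: brown steel bush, 38 x 58 mm, lying; leave alone
- tape_measure: bystander: orange and black tape measure, 82 mm; leave alone
- ring_a: bystander: black ring, 46 mm; leave alone
- elbow: bystander: bent brown pipe elbow, 76 mm; leave alone
Things that resemble listed ones, but are neither listed nor needed, are in the scene too. Leave any green or purple look-alike of the part that bears pin_tab alone.

How it is judged:
By the outcome, as a careful person would: the job done as asked, in the order asked, and still so for the second after the job is handed in, with the robot touching nothing.
It also fails if it takes over 64 s, if anything falls off the work surface, if the arm or the gripper's body presses on something with over 40 N, if the wrist force passes 120 N, or if a joint passes its speed limit or range.

## Working session

There is one attempt and no reset: what is moved stays moved. The work goes in short steps, Python scripts to look and compute and a tool call to move; the robot and the scene stay as the last step left them, time stands still between calls to the robot, and variables do not carry over. Pictures are saved under pics/ and viewed, at most 10 in all, crops included, and the job is handed in when it is done.

Besides the shell and the picture viewer there is one more tool, called by a JSON object that holds its "name" and its "arguments", one argument or row to a line. step_arm: Moves the arm, as the interface text tells. Its arguments: {"type":"object","properties":{"plan":{"type":"array","items":{"type":"array","items":{"type":"array","items":{"type":"number"}}}},"newtons":{"type":"number"}},"required":["plan"]}

```bash
mkdir -p pics; ls; python3 - <<'E'
from workcell import *
import cv2
s=state();print(s['time_s'],s['ee_pos'],s['ee_rot'],s['force'],s['gripper_width'],nose_length() if callable(nose_length) else nose_length)
for n in("scene","top"):cv2.imwrite(f"pics/{n}0.png",grab_frame(n))
for n in("scene","top","wrist"):print(n,camera_params(n))
E
```

```text
pics
0.0 [ 152.58666576 -553.88628415  235.13492978] [-1.79900128e+02 -2.35360112e-03  1.53984894e+01] [ 0.09914309 -0.1353461  -0.05441945] 91.17749225223803 22.0
scene {'camera_matrix': array([[502.72745905,   0.        , 275.47677054],
       [  0.        , 502.72745905, 206.73278157],
       [  0.        ,   0.        ,   1.        ]]), 'R': array([[-0.69784866, -0.71624183, -0.00221142],
       [-0.33765063,  0.33169951, -0.88089017],
       [ 0.63166391, -0.61398133, -0.47331557]]), 't': array([184.91692176, 334.12785679, 458.33704426])}
top {'camera_matrix': array([[411.8111965 ,   0.        , 277.35538235],
       [  0.        , 411.8111965 , 214.64827931],
       [  0.        ,   0.        ,   1.        ]]), 'R': array([[-0.01022793, -0.9999002 , -0.00974587],
       [-0.99596123,  0.01105609, -0.08910106],
       [ 0.08919992,  0.00879519, -0.99597491]]), 't': array([-205.94708049,  496.65055838,  899.11363496])}
wrist {'camera_matrix': array([[303.65410794,   0.        , 281.1898461 ],
       [  0.        , 303.65410794, 209.54137999],
       [  0.        ,   0.        ,   1.        ]]), 'mount': array([[ 5.62139382e-05, -9.60278319e-01, -2.79043986e-01,
         7.88734598e+01],
       [ 9.99999998e-01,  4.22343473e-05,  5.61101863e-05,
         1.08065875e+00],
       [-4.20961548e-05, -2.79043989e-01,  9.60278319e-01,
        -1.47580101e+02],
       [ 0.00000000e+00,  0.00000000e+00,  0.00000000e+00,
         1.00000000e+00]])}
```

View pics/top0.png

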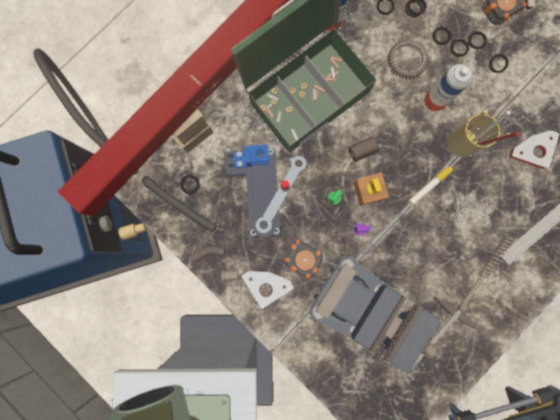

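View pics/scene0.png

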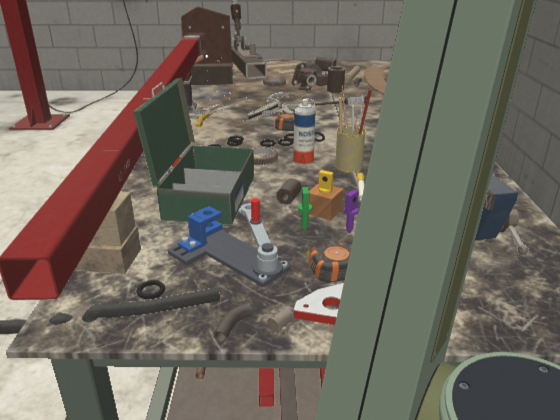

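The top view shows the plate at about (262,200), the blue yoke at (255,157), and the link from its pivot at (264,226) to its eye at (299,163), with the red handle at (285,185). There are three candidates for the pin: yellow in the wooden block at (375,187), green at (336,197) and purple at (362,229). The yellow one standing in the wooden holder fits the description, and I'll confirm it in an enlarged crop.

```bash
python3 - <<'E'
import cv2
i=cv2.imread("pics/top0.png");cv2.imwrite("pics/c1.png",cv2.resize(i[140:245,220:400],None,fx=4.4,fy=4.4,interpolation=cv2.INTER_CUBIC))
E
```

```text
(no output)
```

View pics/c1.png

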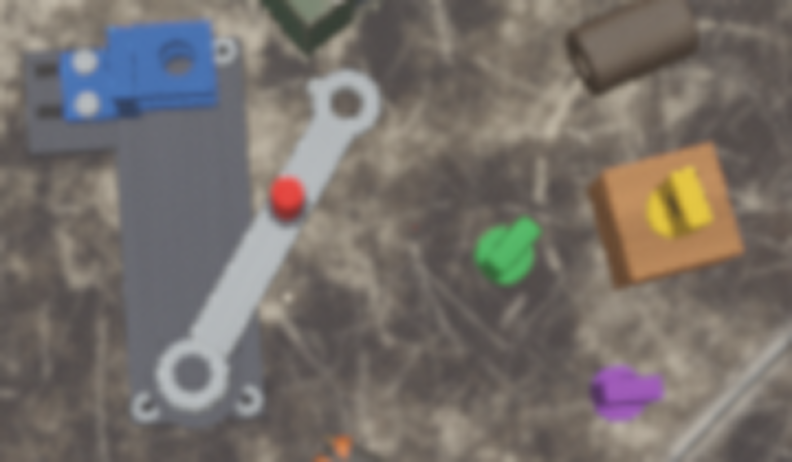

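The crop confirms it: the yellow pin stands in the wooden block (crop 680,205), and the green and purple ones are loose look-alikes. The yoke hole is at crop (177,57), the eye at (346,101), the handle top at (287,192) and the pivot at (192,374).

```bash
cat >h.py <<'E'
from workcell import *
import numpy as np,cv2
from scipy.spatial.transform import Rotation as Ro
def ray(n,u,v,z,pose=None):
    c=camera_params(n);d=np.linalg.solve(c['camera_matrix'],[u,v,1.])
    if n=='wrist':
        p,r=pose;R=Ro.from_euler('xyz',r,degrees=True).as_matrix();M=c['mount']
        o=R@M[:3,3]+p;d=R@M[:3,:3]@d
    else: o=-c['R'].T@c['t'];d=c['R'].T@d
    return o+d*(z-o[2])/d[2]
def wpix(X,pose):
    c=camera_params('wrist');p,r=pose;R=Ro.from_euler('xyz',r,degrees=True).as_matrix();M=c['mount']
    q=M[:3,:3].T@(R.T@(np.array(X)-p)-M[:3,3]);q=c['camera_matrix']@q;return q[:2]/q[2]
def totool(X,pose): # cm in tool axes for TCP to reach X
    p,r=pose;return Ro.from_euler('xyz',r,degrees=True).inv().apply(np.array(X)-p)/10
def shot(name,path):
    s=state();pose=(s['ee_pos'],s['ee_rot']);i=grab_frame(name);cv2.imwrite(path,i);return pose
E
python3 - <<'E'
from h import *
np.set_printoptions(precision=1,suppress=True)
g=lambda x,y,z:ray('top',(x+.5)/4.4-.5+220,(y+.5)/4.4-.5+140,z)
P={k:g(*v) for k,v in dict(yoke=(177,57,62),pivot=(192,374,50),eye=(346,101,50),handle=(287,192,96),collar=(677,205,56)).items()}
print(P)
e=P['eye']-P['pivot'];y=P['yoke']-P['pivot'];h=P['handle']-P['pivot']
for v in(e,y,h):print(np.hypot(*v[:2]),np.degrees(np.arctan2(v[1],v[0])))
for c in[(605,182),(713,145),(743,248),(628,285)]:print(g(*c,50))
s=state();pose=(s['ee_pos'],s['ee_rot']);print(totool([*P['handle'][:2],180],pose),s['qpos'])
E
```

```text
{'yoke': array([ 626.1, -175. ,   62. ]), 'pivot': array([ 470.6, -180.8,   50. ]), 'eye': array([ 605.7, -258.4,   50. ]), 'handle': array([ 552.7, -228. ,   96. ]), 'collar': array([ 550.6, -419.6,   56. ])}
155.8555264666531 -29.85390475099921
155.67727646412547 2.1136535657698663
94.72419827253023 -29.909036653445376
[ 563.5 -385.8   50. ]
[ 581.4 -439.7   50. ]
[ 529.8 -452.8   50. ]
[ 512.1 -395.7   50. ]
[ 47.2 -20.8   5.6] [-75.7  18.3  89.7  -0.   72.   -1.1]
```

{"name": "step_arm", "arguments": {
  "plan": [
    [[44.8, -11.9, 0, 0.234, 0.5], [44.8, -11.9, 0, 0.234, 0.5], [44.8, -11.9, 0, 0.234, 0.5], [44.8, -11.9, 0, 0.234, 0.5], [44.8, -11.9, 0, 0.234, 0.5], [44.8, -11.9, 0, 0.234, 0.5], [44.8, -11.9, 0, 0.234, 0.5], [44.8, -11.9, 0, 0.234, 0.5], [44.8, -11.9, 0, 0.234, 0.5], [44.8, -11.9, 0, 0.234, 0.5], [44.8, -11.9, 0, 0.234, 0.5], [44.8, -11.9, 0, 0.234, 0.5]]
  ],
  "newtons": 8
}}

```text
time_s: 1.6
ee_pos: [552.1, -321.4, 236.2]
ee_rot: [180.0, -0.0, 1.9]
force: [0.1, -0.1, 0.2]
gripper_width: 45.8
gripper_force: 0.0
```

```bash
python3 - <<'E'
from h import *
p=shot('wrist','pics/w1.png');print(p,state()['time_s'],state()['force'])
for X in([626,-175,62],[605.7,-258.4,50],[552.7,-228,96],[470.6,-180.8,50],[550.6,-419.6,56]):print(wpix(X,p))
E
```

```text
(array([ 552.14167716, -321.43208102,  236.20510875]), array([ 1.79986350e+02, -3.77048539e-03,  1.90311809e+00])) 1.65 [-0.17513574 -0.53364171 -0.40459309]
[138.71630559 121.76886193]
[223.29852509 144.04075083]
[184.70549811 201.55365126]
[160.72851829 256.78394648]
[368.20979141 199.79552084]
```

View pics/w1.png

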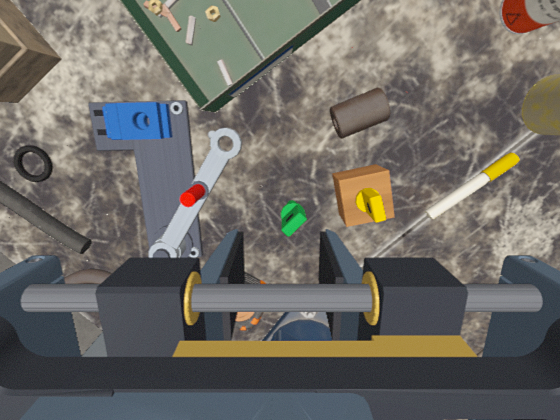

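The wrist view shows the yoke hole at (143,121), the eye at (228,143), the handle top near (187,200) and the yellow pin in the wooden block near (368,203). I'll enlarge the pin and link region once to read the tab yaw.

```bash
python3 - <<'E'
import cv2,numpy as np
i=cv2.imread("pics/w1.png");f=lambda a:cv2.resize(a,None,fx=5,fy=5,interpolation=cv2.INTER_CUBIC)
cv2.imwrite("pics/c2.png",np.hstack([f(i[155:235,325:400]),f(i[130:210,170:245])]))
from h import *
np.set_printoptions(precision=1,suppress=True)
p=(np.array([552.14,-321.43,236.2]),np.array([179.986,0,1.9]))
for n,u,v,z in(('yoke',143,121,62),('eye',228,143,50),('pivot',163,250,50),('handle',187,200,96)):print(n,ray('wrist',u,v,z,p))
E
```

```text
yoke [ 626.9 -179.4   62. ]
eye [ 607.  -263.5   50. ]
pivot [ 479.5 -184.2   50. ]
handle [ 554.3 -230.3   96. ]
```

View pics/c2.png

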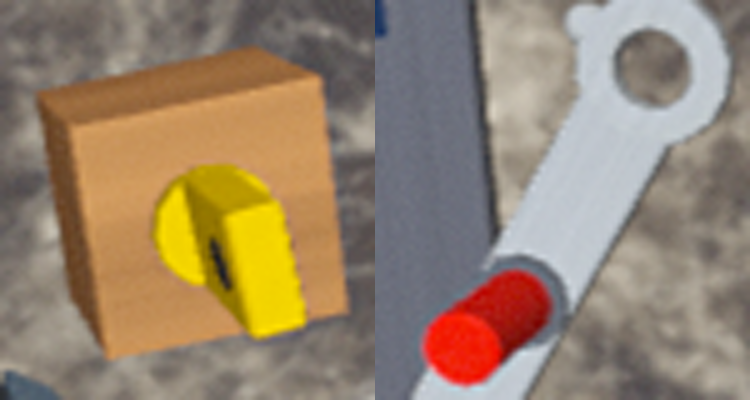

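```bash
python3 - <<'E'
from h import *
np.set_printoptions(precision=1,suppress=True)
p=(np.array([552.14,-321.43,236.2]),np.array([179.986,0,1.9]))
g=lambda x,y,z:ray('wrist',(x+.5)/5-.5+325,(y+.5)/5-.5+155,z,p)
c=np.array([g(*q,92) for q in[(230,207),(280,203),(303,325),(255,338)]]);print(c,c.mean(0))
for a,b in((1,2),(0,3)):d=c[a]-c[b];print(np.degrees(np.arctan2(d[1],d[0])),np.hypot(*d[:2]))
print(g(216,226,56),'block',np.mean([g(*q,50) for q in[(75,126),(322,78),(347,312),(108,357)]],0))
g=lambda x,y,z:ray('wrist',(x-375+.5)/5-.5+170,(y+.5)/5-.5+130,z,p)
print('eye',g(652,67,50),'handle',g(463,348,96))
E
```

```text
[[ 563.4 -410.6   92. ]
 [ 564.5 -420.3   92. ]
 [ 539.4 -428.1   92. ]
 [ 536.4 -418.8   92. ]] [ 550.9 -419.5   92. ]
17.273398289588986 26.2662820834067
16.895670722476652 28.245644074782795
[ 550.6 -419.1   56. ] block [ 550.2 -420.1   50. ]
eye [ 606.8 -260.3   50. ] handle [ 555.2 -230.6   96. ]
```

{"name": "step_arm", "arguments": {
  "plan": [
    [[0.5, -9.2, 5, 0, 0.5], [0.5, -9.2, 5, 0, 0.5], [0.5, -9.2, 10, 0, 0.5], [0.5, -9.2, 14, 0, 0.5], [0.5, -9.2, 15.3, 0, 0.5], [0.5, -9.2, 15.3, 0, 0.5], [0.5, -9.2, 15.3, 0, 0.1], [0.5, -9.2, 15.3, 0, 0.1], [0.5, -9.2, 15.3, 0, 0.1], [0.5, -9.2, 15.3, 0, 0.1], [0.5, -9.2, 15.3, 0, 0.1]]
  ],
  "newtons": 6
}}

```text
time_s: 3.02
ee_pos: [555.1, -228.7, 83.7]
ee_rot: [180.0, -0.1, 2.0]
force: [-0.3, -0.9, 5.5]
gripper_width: 16.1
gripper_force: 6.0
```

{"name": "step_arm", "arguments": {
  "plan": [
    [[0.2, -0.35, 0, 0, 0.1], [0.39, -0.69, 0, 0, 0.1], [0.57, -1.07, 0, 0, 0.1], [0.73, -1.45, 0, 0, 0.1], [0.88, -1.83, 0, 0, 0.1], [1.01, -2.23, 0, 0, 0.1], [1.12, -2.63, 0, 0, 0.1], [1.22, -3.03, 0, 0, 0.1], [1.29, -3.44, 0, 0, 0.1], [1.35, -3.85, 0, 0, 0.1], [1.35, -3.85, 0, 0, 0.1], [1.35, -3.85, 0, 0, 0.1]]
  ]
}}

```text
time_s: 4.53
ee_pos: [567.0, -189.0, 83.0]
ee_rot: [-179.9, -0.0, 2.0]
force: [4.8, 0.1, 5.4]
gripper_width: 15.8
gripper_force: 6.0
```

```bash
python3 - <<'E'
from h import *
p=shot('wrist','pics/w2.png');s=state();print(p,s['force'],s['gripper_width'])
i=cv2.imread('pics/w2.png');cv2.imwrite('pics/c3.png',cv2.resize(i[0:300,130:430],None,fx=2,fy=2))
E
```

```text
(array([ 566.98751712, -189.00830614,   82.96319402]), array([-1.79943442e+02, -3.08101824e-03,  1.97028798e+00])) [3.47568988 0.55968454 5.32236691] 15.609687232537452
```

View pics/c3.png

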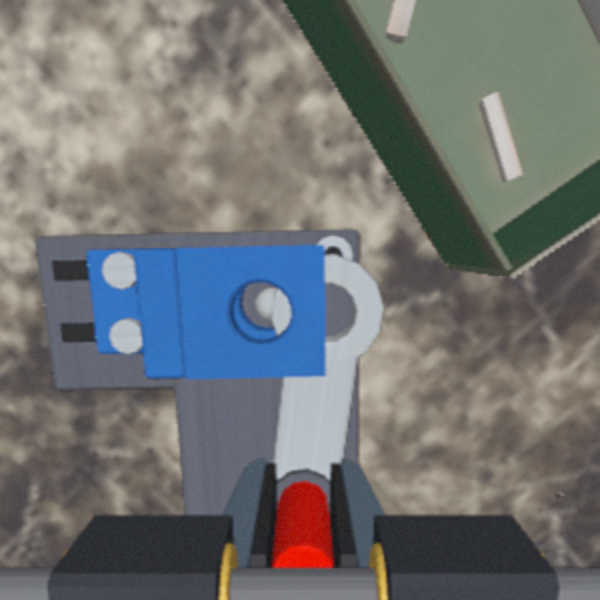

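The crop shows the link entering between the yoke's ears. Its eye is at (335,310) and the yoke hole at (263,310), so about 12 mm of handle travel remains.

{"name": "step_arm", "arguments": {
  "plan": [
    [[0.1, -0.1, 0, 0, 0.1], [0.12, -0.2, 0, 0, 0.1], [0.13, -0.3, 0, 0, 0.1], [0.14, -0.4, 0, 0, 0.1], [0.15, -0.5, 0, 0, 0.1], [0.16, -0.6, 0, 0, 0.1], [0.16, -0.7, 0, 0, 0.1], [0.17, -0.8, 0, 0, 0.1], [0.17, -0.85, 0, 0, 0.1], [0.17, -0.9, 0, 0, 0.1], [0.17, -0.9, 0, 0, 0.1]]
  ]
}}

```text
time_s: 5.95
ee_pos: [567.3, -180.6, 82.6]
ee_rot: [-180.0, 0.1, 2.0]
force: [0.6, -2.7, 5.1]
gripper_width: 15.9
gripper_force: 6.0
```

{"name": "step_arm", "arguments": {
  "plan": [
    [[0, -0.05, 0, 0, 0.1], [0, -0.1, 0, 0, 0.1], [0.01, -0.15, 0, 0, 0.1], [0.01, -0.15, 0, 0, 0.1]]
  ]
}}

```text
time_s: 6.45
ee_pos: [567.4, -178.8, 82.6]
ee_rot: [-180.0, 0.1, 2.0]
force: [-2.1, -1.5, 4.7]
gripper_width: 15.6
gripper_force: 6.0
```

{"name": "step_arm", "arguments": {
  "plan": [
    [[0, -0.05, 0, 0, 0.1], [0, -0.1, 0, 0, 0.1], [0, -0.1, 0, 0, 0.1]]
  ]
}}

```text
time_s: 6.82
ee_pos: [567.5, -177.8, 82.6]
ee_rot: [-180.0, 0.1, 2.0]
force: [-4.1, -1.0, 5.1]
gripper_width: 16.3
gripper_force: 6.0
```

{"name": "step_arm", "arguments": {
  "plan": [
    [[-0.03, -0.05, 0, 0, 0.1], [-0.06, -0.1, 0, 0, 0.1], [-0.06, -0.1, 0, 0, 0.1]]
  ]
}}

```text
time_s: 7.2
ee_pos: [567.6, -177.1, 82.7]
ee_rot: [180.0, 0.0, 2.0]
force: [-3.8, -2.4, 1.7]
gripper_width: 15.8
gripper_force: 6.0
```

{"name": "step_arm", "arguments": {
  "plan": [
    [[0, -0.05, 0, 0, 0.1], [0, -0.05, 0, 0, 0.1]]
  ]
}}

```text
time_s: 7.45
ee_pos: [567.6, -177.0, 82.7]
ee_rot: [180.0, 0.0, 2.0]
force: [-3.3, -4.7, 0.5]
gripper_width: 16.0
gripper_force: 6.0
```

{"name": "step_arm", "arguments": {
  "plan": [
    [[0, -0.05, 0, 0, 0.1], [0, -0.05, 0, 0, 0.1]]
  ]
}}

```text
time_s: 7.7
ee_pos: [567.6, -177.0, 82.7]
ee_rot: [179.9, 0.0, 2.0]
force: [-3.0, -4.6, 0.3]
gripper_width: 15.5
gripper_force: 6.0
```

{"name": "step_arm", "arguments": {
  "plan": [
    [[0, -0.05, 0, 0, 0.1], [0, -0.05, 0, 0, 0.1]]
  ]
}}

```text
time_s: 7.95
ee_pos: [567.6, -176.9, 82.7]
ee_rot: [179.9, 0.0, 2.0]
force: [-3.4, -6.7, -0.2]
gripper_width: 15.8
gripper_force: 6.0
```

```bash
python3 - <<'E'
from h import *
p=shot('wrist','pics/w3.png');s=state();print(p,s['force'],s['gripper_width'])
i=cv2.imread('pics/w3.png');cv2.imwrite('pics/c4.png',cv2.resize(i[100:220,180:340],None,fx=5,fy=5,interpolation=cv2.INTER_CUBIC))
E
```

```text
(array([ 567.60235664, -176.93263445,   82.70030819]), array([1.79862501e+02, 1.08240318e-02, 2.02134275e+00])) [-4.23090524 -6.6620945   0.94810211] 15.47803342449187
```

View pics/c4.png

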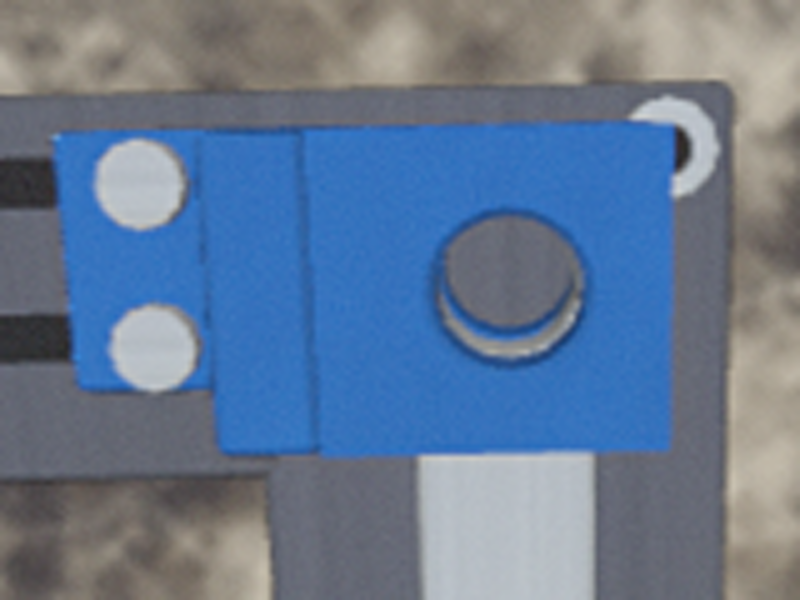

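The link is fully in the slot and butted: travel stopped at y ≈ -177 and the force rose to 6.7 N. The hole is centred at crop (511,287), with the eye in line below it.

```bash
python3 - <<'E'
from h import *
np.set_printoptions(precision=2,suppress=True)
p=(np.array([567.6,-176.93,82.7]),np.array([179.86,0,2.02]))
g=lambda x,y,z:ray('wrist',(x+.5)/5-.5+180,(y+.5)/5-.5+100,z,p)
print(g(511,287,62),g(432,287,62)-g(588,287,62),'lower hole',g(510,258,36))
a,b=g(418,460,50),g(421,595,50);print('link yaw',np.degrees(np.arctan2(*(a-b)[[1,0]])));a,b=g(595,460,50),g(596,595,50);print(np.degrees(np.arctan2(*(a-b)[[1,0]])))
a,b=g(668,450,62),g(673,125,62);print('yoke edge',np.degrees(np.arctan2(*(b-a)[[1,0]])),(a+b)/2)
E
```

```text
[ 627.91 -176.3    62.  ] [-0.6  17.13  0.  ] lower hole [ 628.63 -176.26   36.  ]
link yaw 2.3194898460838553
3.35428233416973
yoke edge 2.8460702869893564 [ 627.95 -193.85   62.  ]
```

{"name": "step_arm", "arguments": {
  "plan": [
    [[0, 0, 0, 0, 0.35], [0, 0, 0, 0, 0.35], [0, 0, 0, 0, 0.35], [0, 0, -3, 0, 0.35], [0, 0, -8, 0, 0.4], [0, 0, -12, 0, 0.5], [0, 4, -12, 0, 0.5], [-1, 10, -12, 0, 0.5], [-2.55, 16, -12, -0.13, 0.5], [-2.55, 22, -12, -0.26, 0.5], [-2.55, 24.3, -12, -0.26, 0.5], [-2.55, 24.3, -12, -0.26, 0.5], [-2.55, 24.3, -12, -0.26, 0.5]]
  ]
}}

```text
time_s: 9.62
ee_pos: [550.8, -418.0, 202.8]
ee_rot: [-179.9, -0.0, 16.9]
force: [0.1, 0.7, -0.1]
gripper_width: 45.4
gripper_force: 0.0
```

```bash
python3 - <<'E'
from h import *
np.set_printoptions(precision=2,suppress=True)
p=shot('wrist','pics/w4.png');print(p,state()['force'])
u=wpix([550.7,-419.5,92],p).astype(int);print(u)
i=cv2.imread('pics/w4.png');h=cv2.cvtColor(i,cv2.COLOR_BGR2HSV)
x0,y0=u[0]-60,u[1]-60;cv2.imwrite('pics/c5.png',cv2.resize(i[y0:y0+110,x0:x0+120],None,fx=5,fy=5,interpolation=cv2.INTER_CUBIC));print(x0,y0)
E
```

```text
(array([ 550.77, -417.98,  202.81]), array([-179.93,   -0.01,   16.93])) [-0.06 -0.5  -0.34]
[281 214]
221 154
```

View pics/c5.png

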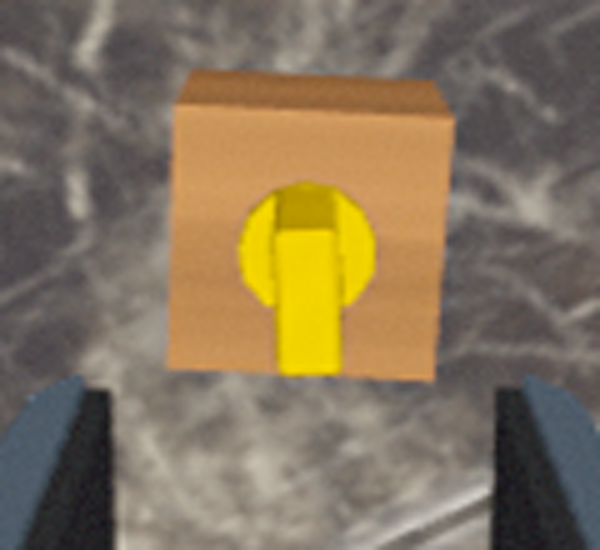

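The tab is aligned with the gripper's x axis and centred between the fingers to about 1 mm (crop 309,303), so I'll descend and grasp it.

{"name": "step_arm", "arguments": {
  "plan": [
    [[0, 0.1, 4, 0, 0.5], [0, 0.1, 8, 0, 0.5], [0, 0.1, 11, 0, 0.5], [0, 0.1, 12.1, 0, 0.5], [0, 0.1, 12.1, 0, 0.5], [0, 0.1, 12.1, 0, 0.05], [0, 0.1, 12.1, 0, 0.05], [0, 0.1, 12.1, 0, 0.05], [0, 0.1, 12.1, 0, 0.05], [0, 0.1, 12.1, 0, 0.05]]
  ],
  "newtons": 20
}}

```text
time_s: 10.92
ee_pos: [551.0, -420.3, 82.5]
ee_rot: [180.0, -0.0, 16.9]
force: [-0.7, 0.6, 2.7]
gripper_width: 11.7
gripper_force: 20.0
```

{"name": "step_arm", "arguments": {
  "plan": [
    [[0, 0, -2, 0, 0.05], [0, 0, -5, 0, 0.05], [0, 0, -10, 0, 0.05], [2, -3, -11, 0.05, 0.05], [5, -7.5, -11, 0.12, 0.05], [9, -13, -11, 0.25, 0.05], [13, -19, -11, 0.25, 0.05], [14.4, -21.3, -11, 0.25, 0.05], [14.4, -21.3, -11, 0.25, 0.05], [14.4, -21.3, -9, 0.25, 0.05], [14.4, -21.3, -7.1, 0.25, 0.05], [14.4, -21.3, -7.1, 0.25, 0.05], [14.4, -21.3, -7.1, 0.25, 0.05]]
  ]
}}

```text
time_s: 12.55
ee_pos: [627.1, -175.5, 153.6]
ee_rot: [180.0, -0.1, 2.5]
force: [0.4, -0.8, -1.2]
gripper_width: 11.7
gripper_force: 20.0
```

```bash
python3 - <<'E'
from h import *
np.set_printoptions(precision=2,suppress=True)
p=shot('wrist','pics/w5.png');s=state();print(p,s['force'],s['gripper_width'],s['time_s'])
grab=grab_frame('scene');cv2.imwrite('pics/s5.png',grab)
c=camera_params('scene');q=c['camera_matrix']@(c['R']@np.array([627,-175,80])+c['t']);u=(q[:2]/q[2]).astype(int);print(u)
i=cv2.imread('pics/w5.png');f=lambda a:cv2.resize(a,(400,400),interpolation=cv2.INTER_CUBIC)
cv2.imwrite('pics/c6.png',np.hstack([f(i[90:250,200:360]),f(grab[u[1]-60:u[1]+40,u[0]-50:u[0]+50])]))
E
```

```text
(array([ 627.09, -175.55,  153.56]), array([179.96,  -0.05,   2.52])) [ 0.25 -0.46 -0.79] 12.125864259164851 12.6
[206 203]
```

View pics/c6.png

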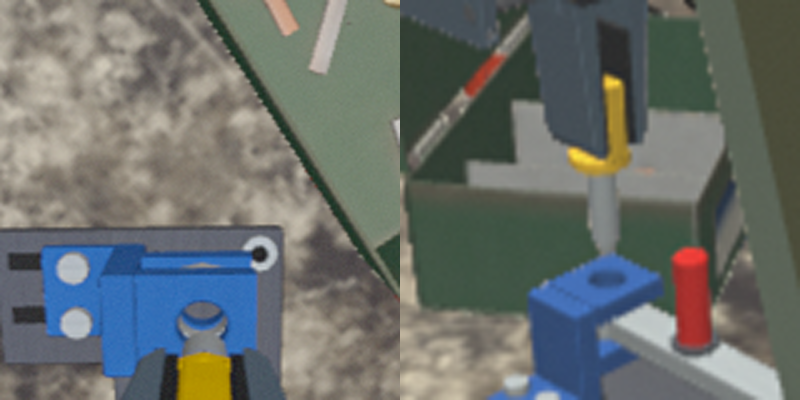

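The nose sits just above the hole. In the wrist half of the crop the shank is at x=206 and the hole at 203, about 0.6 mm to correct in y.

{"name": "step_arm", "arguments": {
  "plan": [
    [[0, -0.06, 0.5, 0, 0.05], [0, -0.06, 1, 0, 0.05], [0, -0.06, 1.3, 0, 0.05], [0, -0.06, 1.5, 0, 0.05], [0, -0.06, 1.7, 0, 0.05], [0, -0.06, 1.7, 0, 0.05]]
  ]
}}

```text
time_s: 13.4
ee_pos: [626.8, -174.0, 135.8]
ee_rot: [180.0, 0.0, 2.6]
force: [0.3, 0.4, -0.7]
gripper_width: 11.7
gripper_force: 20.0
```

{"name": "step_arm", "arguments": {
  "plan": [
    [[0, 0, 0.1, 0, 0.05], [0, 0, 0.2, 0, 0.05], [0, 0, 0.3, 0, 0.05], [0, 0, 0.4, 0, 0.05], [0, 0, 0.4, 0, 0.05]]
  ]
}}

```text
time_s: 14.02
ee_pos: [626.8, -174.0, 131.8]
ee_rot: [-180.0, 0.0, 2.6]
force: [0.2, 0.1, -0.9]
gripper_width: 11.6
gripper_force: 20.0
```

{"name": "step_arm", "arguments": {
  "plan": [
    [[0, 0, 0.1, 0, 0.05], [0, 0, 0.2, 0, 0.05], [0, 0, 0.3, 0, 0.05], [0, 0, 0.3, 0, 0.05]]
  ]
}}

```text
time_s: 14.52
ee_pos: [626.8, -174.0, 128.8]
ee_rot: [180.0, 0.0, 2.6]
force: [-0.3, 0.5, -0.7]
gripper_width: 12.1
gripper_force: 20.0
```

{"name": "step_arm", "arguments": {
  "plan": [
    [[0, 0, 0.1, 0, 0.05], [0, 0, 0.2, 0, 0.05], [0, 0, 0.3, 0, 0.05], [0, 0, 0.3, 0, 0.05]]
  ]
}}

```text
time_s: 15.02
ee_pos: [626.7, -174.0, 125.8]
ee_rot: [180.0, 0.0, 2.6]
force: [-0.6, -0.1, -1.0]
gripper_width: 11.7
gripper_force: 20.0
```

{"name": "step_arm", "arguments": {
  "plan": [
    [[0, 0, 0.1, 0, 0.05], [0, 0, 0.2, 0, 0.05], [0, 0, 0.3, 0, 0.05], [0, 0, 0.3, 0, 0.05]]
  ]
}}

```text
time_s: 15.52
ee_pos: [626.8, -174.0, 122.8]
ee_rot: [180.0, 0.0, 2.6]
force: [-0.2, -0.2, -1.8]
gripper_width: 12.0
gripper_force: 20.0
```

{"name": "step_arm", "arguments": {
  "plan": [
    [[0, 0, 0.1, 0, 0.05], [0, 0, 0.2, 0, 0.05], [0, 0, 0.3, 0, 0.05], [0, 0, 0.4, 0, 0.05], [0, 0, 0.4, 0, 0.05]]
  ]
}}

```text
time_s: 16.15
ee_pos: [626.7, -174.0, 118.8]
ee_rot: [180.0, 0.0, 2.6]
force: [0.3, -0.2, -1.7]
gripper_width: 11.7
gripper_force: 20.0
```

{"name": "step_arm", "arguments": {
  "plan": [
    [[0, 0, 0.1, 0, 0.05], [0, 0, 0.2, 0, 0.05], [0, 0, 0.3, 0, 0.05], [0, 0, 0.4, 0, 0.05], [0, 0, 0.4, 0, 0.05]]
  ]
}}

```text
time_s: 16.77
ee_pos: [626.8, -174.0, 114.8]
ee_rot: [180.0, 0.0, 2.6]
force: [-0.7, 0.5, -0.5]
gripper_width: 12.1
gripper_force: 20.0
```

{"name": "step_arm", "arguments": {
  "plan": [
    [[0, 0, 0.1, 0, 0.05], [0, 0, 0.2, 0, 0.05], [0, 0, 0.3, 0, 0.05], [0, 0, 0.4, 0, 0.05], [0, 0, 0.4, 0, 0.05]]
  ]
}}

```text
time_s: 17.4
ee_pos: [626.7, -174.0, 110.8]
ee_rot: [-180.0, 0.0, 2.6]
force: [0.8, -0.3, -0.9]
gripper_width: 12.2
gripper_force: 20.0
```

{"name": "step_arm", "arguments": {
  "plan": [
    [[0, 0, 0.1, 0, 0.05], [0, 0, 0.2, 0, 0.05], [0, 0, 0.3, 0, 0.05], [0, 0, 0.4, 0, 0.05], [0, 0, 0.4, 0, 0.05]]
  ]
}}

```text
time_s: 18.02
ee_pos: [626.8, -174.0, 106.8]
ee_rot: [180.0, 0.0, 2.6]
force: [-0.2, 0.4, -0.3]
gripper_width: 11.9
gripper_force: 20.0
```

{"name": "step_arm", "arguments": {
  "plan": [
    [[0, 0, 0.1, 0, 0.05], [0, 0, 0.2, 0, 0.05], [0, 0, 0.3, 0, 0.05], [0, 0, 0.4, 0, 0.05], [0, 0, 0.5, 0, 0.05], [0, 0, 0.5, 0, 0.05]]
  ]
}}

```text
time_s: 18.77
ee_pos: [626.7, -174.0, 101.8]
ee_rot: [180.0, 0.0, 2.6]
force: [0.4, 0.3, -1.2]
gripper_width: 12.2
gripper_force: 20.0
```

{"name": "step_arm", "arguments": {
  "plan": [
    [[0, 0, 0.1, 0, 0.05], [0, 0, 0.2, 0, 0.05], [0, 0, 0.3, 0, 0.05], [0, 0, 0.4, 0, 0.05], [0, 0, 0.5, 0, 0.05], [0, 0, 0.5, 0, 0.05]]
  ]
}}

```text
time_s: 19.52
ee_pos: [626.8, -174.0, 96.8]
ee_rot: [180.0, 0.0, 2.6]
force: [0.2, -0.2, -1.5]
gripper_width: 11.8
gripper_force: 20.0
```

{"name": "step_arm", "arguments": {
  "plan": [
    [[0, 0, 0.05, 0, 0.05], [0, 0, 0.1, 0, 0.05], [0, 0, 0.15, 0, 0.05], [0, 0, 0.2, 0, 0.05], [0, 0, 0.2, 0, 0.05]]
  ]
}}

```text
time_s: 20.15
ee_pos: [626.8, -174.0, 94.9]
ee_rot: [180.0, 0.0, 2.6]
force: [-0.1, 0.7, -0.2]
gripper_width: 11.8
gripper_force: 20.0
```

{"name": "step_arm", "arguments": {
  "plan": [
    [[0, 0, 0.03, 0, 0.05], [0, 0, 0.05, 0, 0.05], [0, 0, 0.05, 0, 0.05]]
  ]
}}

```text
time_s: 20.52
ee_pos: [626.8, -174.0, 94.5]
ee_rot: [180.0, -0.0, 2.6]
force: [-0.0, 0.3, -1.6]
gripper_width: 11.9
gripper_force: 20.0
```

{"name": "step_arm", "arguments": {
  "plan": [
    [[0, 0, 0.03, 0, 0.05], [0, 0, 0.05, 0, 0.05], [0, 0, 0.05, 0, 0.05]]
  ]
}}

```text
time_s: 20.9
ee_pos: [626.8, -174.0, 94.5]
ee_rot: [180.0, -0.0, 2.6]
force: [-1.0, 0.6, 3.8]
gripper_width: 11.8
gripper_force: 20.0
```

The collar is felt home: z stopped at 94.5, as predicted, with a force of about 5 N. I'll release and retreat.

{"name": "step_arm", "arguments": {
  "plan": [
    [[0, 0, 0, 0, 0.4], [0, 0, 0, 0, 0.4], [0, 0, 0, 0, 0.4], [0, 0, 0, 0, 0.4], [0, 0, -2, 0, 0.4], [0, 0, -5, 0, 0.4], [0, 0, -10, 0, 0.4], [-3, 0, -15, 0, 0.4], [-8, 4, -15, 0, 0.4], [-8, 4, -15, 0, 0.4], [-8, 4, -15, 0, 0.4]]
  ]
}}

```text
time_s: 22.28
ee_pos: [548.8, -217.5, 243.9]
ee_rot: [-180.0, -0.0, 2.5]
force: [-1.0, -0.4, 0.5]
gripper_width: 36.4
gripper_force: 0.0
```

```bash
python3 - <<'E'
from h import *
p=shot('wrist','pics/w6.png');s=state();print(p,s['force'],s['time_s'])
g=grab_frame('scene');u=(206,215)
i=cv2.imread('pics/w6.png');q=wpix([627,-175,70],p).astype(int);print(q)
y=max(q[1]-60,0);x=max(q[0]-60,0);f=lambda a:cv2.resize(a,(400,400),interpolation=cv2.INTER_CUBIC)
cv2.imwrite('pics/c7.png',np.hstack([f(i[y:y+120,x:x+120]),f(g[165:265,156:256])]))
E
```

```text
(array([ 548.78229975, -217.53170066,  243.86584877]), array([-1.79976278e+02, -2.58218816e-02,  2.51779135e+00])) [-0.48708668  0.17696734 -0.86735515] 22.325
[241 120]
```

View pics/c7.png

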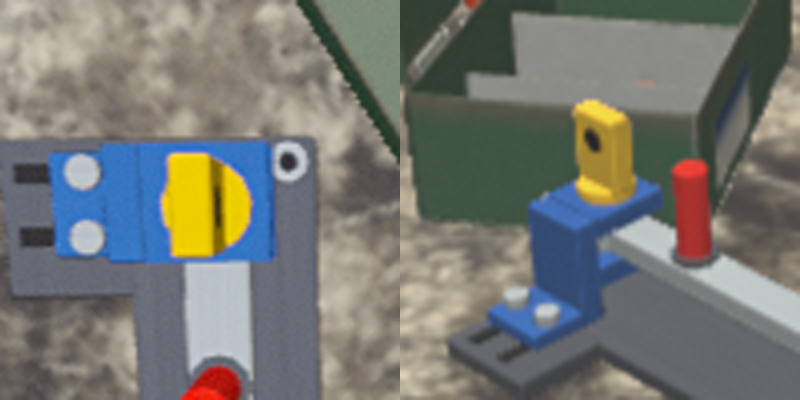

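The pin stands upright with its collar flat on the upper ear (crop 605,195). The link is in the slot and the gripper is clear.

```bash
python3 -c "
from workcell import *
print(job_done())"
```

```text
the job is handed in; nothing more can be done
None
```

The link was swung in until it butted gently against the yoke, the yellow pin was passed through until its collar rested home on the upper ear, and the job was handed in at about 22 s with the gripper clear.

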